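Flip the vial box open and seat the proud vial

ROBOT

A 6-joint arm with a two-finger parallel gripper is mounted at the origin on a cart in front of the work surface, level with it; the furniture and walls round the work are solid. World frame = base frame: x ahead of the robot, y to its left, z up, the work surface at z = 0. Lengths are in m, angles in rad, forces in N, time in s.
With the tool pointing down it reaches from about 0.325 to 0.75 m from the base axis. Payload 7.6 kg.
Tool frame: the origin (TCP) lies at the very end of the fingers, on their centre line; the grasp point (between the pads) lies 19 mm behind it; z points along the fingers, y is the line along which they close (so a half turn about z gives the same grasp; the last joint's range is limited). The gripper opens to 85 mm and grips with 20 to 120 N. Pads are 22 mm wide; open, the fingers measure 114 mm over their backs; the gripper's body (76 mm by 85 mm) begins 54 mm behind the grasp point. The pads swing forward as they close: fully open they stand 13 mm farther back than shut.
Start: joints at [1.158, 0.052, 1.401, -0, 1.689, -0.07], TCP at [0.176, 0.494, 0.231] pointing down, gripper open.
Joint ranges: [-2.9, 2.9], [-0.91, 2.17], [0.12, 2.37], [-1.06, 4.2], [0.26, 2.73], [-2.93, 2.93]. Speed limits (rad/s): [2.57, 2.57, 3.01, 3.14, 3.14, 3.14].

INTERFACE

Orientations are given as a unit quaternion [x, y, z, w].
In Python, from bench import manip gives the robot as it stands.
- The arm moves only by the tool inch_along, called after ">>>" as name(argument=value, ...) on one line, values as JSON. Schema: {"type":"object","properties":{"segments":{"type":"string"},"only":{"type":"string"},"quiet":{"type":"boolean"},"lines":{"type":"string"}},"required":["segments"],"additionalProperties":false}. segments is a string of 1 to 20 rows, parted by semicolons, with the numbers parted by commas; each row has 7 numbers: a rotation vector rx, ry, rz in rad, then dx, dy, dz in m, then the finger opening in m; each row is the pose to reach, as a shift and turn from the pose commanded when the call began, along the tool's axes at that moment; what a row does not reach only later rows make up. A row lasts 1/12 s, in which the tool goes at most 0.0417 m and 0.125 rad, less where a joint would pass 70% of its speed; a pose out of reach is approached as far as the arm can. The fingers move at their own pace and stop on an object; the grip force is fixed at half the most. Time passes only in rows, so rows that do not move let the fingers close. The tool returns the time, the measured TCP pose, the force, the opening and the grip force at its end. only (a regular expression) keeps the lines of the reply that match it, lines (a string "A,B") keeps lines A to B, and quiet returns only ok. Input that does not fit is refused with a message, and nothing moves.
- manip.observe(): the state, without advancing time (a new reading comes with each control period).
- manip.grab_frame(name): name is "scene" or "top" or "wrist"; returns a dict with "color" (384x512x3 uint8, red, green, blue), "depth" (384x512 float32, m along the optical axis (not along the pixel's ray), 0 where there is no reading), "fx", "fy", "cx", "cy" (pixels), "xyz" and "rotation" of the camera in the world; the wrist camera has in their place "hand_eye" (4x4, takes a point from camera to tool coordinates, whose origin is the TCP and whose axes are the flange's). Camera axes: x right, y up, looking along -z (the intrinsics and any distortion apply to the point x, -y, -z); pixel columns grow to the right and rows downward; lengths in m; the calibration is good to about 2 mm. A picture is of the moment at which its call begins: read the wrist's pose just before it.
- manip.sign_off(): hands the job in; it is judged then, once.
The state is a dict: "time_s": time; "qpos": joint angles; "joint_velocities": joint speeds; "joint_torque": joint torques, N m; "eef_pos": TCP position; "tcp_rot": TCP orientation; "ft_force": force on the tool from outside, world axes, zero at the start; "ft_torque": the same for the moment, N m; "gripper_width": finger opening in m; "finger_force": force on a finger pad.
Only numpy, scipy, OpenCV 4.12 (cv2) and the standard library are available. Lean on these libraries where they do the work, as an engineer would, in place of code of your own. Each camera call takes 0.05 s, during which the arm holds its last target. There are 200 camera calls.

TASK

Open the vial storage box and seat the vial that was left standing proud in it: flip the hinged lid up by its front lip and push it past upright, so that it falls back and stays fully open by itself, then press the orange-capped vial straight down with the fingertips until it is fully home. Work gently with the fingertips only, without squeezing, lifting or dragging the box. Leave the dish, the jar and the dropper bottle where they stand.

Things in the scene. Friction and masses are not known exactly. Their poses are not given: they have to be found in the camera images.
- vial_box: Blue open-topped plastic box of small capped vials, standing loose on the table, 110 (its x) x 120 (its y) x 60 mm high, walls 4 mm, 0.9 kg. Origin: centre of the underside. Its +x points from the front (lip side, towards the robot) to the back (hinge side); +y to its left; z up. Inside, a vial grid and the white, blue and grey caps of the seated vials, 42 mm above the table.
- box_lid (a joint): Hinge of the white lid at the box's top back edge, rad: 0 shut (level), 1.57 upright, 2.6 fully open against its stop. No latch or spring, lightly damped: below about 1.57 it falls shut, above it falls open in about 1 s. Lid 0.1 kg (0.5 N at the lip lifts it), 122 mm wide (box y), 6 mm thick, reaching 112 mm forward of the hinge; fully open it leans back to 115 mm behind the hinge.
- hinge_line (a point): Middle of the lid's hinge line: in the box's frame at x = +56 mm, y = 0, z = 60 mm, at the level of the lid's underside. Axes as the box.
- lid_lip (a point): Middle of the front edge of the lid's lip, on its underside, 130 mm from the hinge line. The lip is a white tab 64 mm wide, 5 mm thick, sticking out 18 mm beyond the lid's front edge and 19 mm beyond the box's front wall, with free space below it down to the table (60 mm) for a fingertip. Moves with the lid; at 0 its axes are the box's.
- tall_vial (a joint): Travel of the proud orange-capped vial in its hole, m: 0 = fully proud, 0.009 = fully home against its stop. It grows as the vial is pressed down, takes about 3 N, and stays where it is left.
- vial_cap (a point): Centre of the top of the orange cap, 18 mm across, hidden under the lid until that is open. In the box's frame at x = -11.5 mm, y = +13 mm, z = 56 mm when fully proud and 47 mm when home, which is still 5 mm above the caps of its neighbours (23 to 26 mm away).
- dish: Bystander: low round glass dish of brown soil, 64 mm across, 24 mm high, to the left of the box (its +y side). Origin: centre of the underside.
- jar: Bystander: amber jar with a white cap, 62 mm across, 75 mm high, to the right of the box and farther back. Origin: centre of the underside.
- dropper: Bystander: amber dropper bottle with black bulb, 33 mm across, 107 mm high, farther back on the table, behind the box. Origin: centre of the underside.

How it is judged:
By the outcome, as a careful person would: the job done as asked, in the order asked, and still so for the second after the job is handed in, with the robot touching nothing.
It also fails if it takes over 50 s, if anything falls off the work surface, if the arm or the gripper's body presses on something with over 40 N, if the wrist force passes 120 N, or if a joint passes its speed limit or range.

## Working session

There is one attempt and no reset: what is moved stays moved. The work goes in short steps, Python scripts to look and compute and a tool call to move; the robot and the scene stay as the last step left them, time stands still between calls to the robot, and variables do not carry over. Pictures are saved under pics/ and viewed, at most 10 in all, crops included, and the job is handed in when it is done.

```bash
ls; mkdir -p pics; python3 - <<'E'
from bench import manip
import cv2,numpy as np
s=manip.observe();print({k:np.round(v,4).tolist() for k,v in s.items()})
for n in("scene","top"):
    f=manip.grab_frame(n);np.savez(f"pics/{n}0.npz",**f)
    cv2.imwrite(f"pics/{n}0.png",f["color"][:,:,::-1]);print(n,f["fx"],f["fy"],f["cx"],f["cy"],f["xyz"],f["rotation"],[k for k in f])
E
```

```text
bench.py
pics
{'time_s': 0.0, 'qpos': [1.1577, 0.0528, 1.4018, -0.0, 1.6886, -0.0703], 'joint_velocities': [0.0018, 0.0003, 0.0, 0.0017, -0.0003, -0.0017], 'joint_torque': [0.0004, -38.1652, -36.0197, -0.0001, 0.006, 0.0], 'eef_pos': [0.1763, 0.4942, 0.2305], 'tcp_rot': [0.1706, 0.9853, -0.0008, -0.0002], 'ft_force': [0.7874, 0.5739, 0.2791], 'ft_torque': [-0.0303, 0.0137, 0.0287], 'finger_force': 0.0, 'gripper_width': 0.0852}
scene 459.11118095523966 459.11118095523966 256.9210465596504 196.19477724962388 [-0.26367022  0.71676233  0.46766518] [-0.28620426  0.45912907  0.70835987 -0.45333642] ['color', 'depth', 'fx', 'fy', 'cx', 'cy', 'xyz', 'rotation']
top 480.4439413735546 480.4439413735546 260.08417892799514 197.28517812961772 [0.39200335 0.34968563 1.09041957] [-0.03790606  0.03046286  0.71665108 -0.69573441] ['color', 'depth', 'fx', 'fy', 'cx', 'cy', 'xyz', 'rotation']
```

View pics/top0.png

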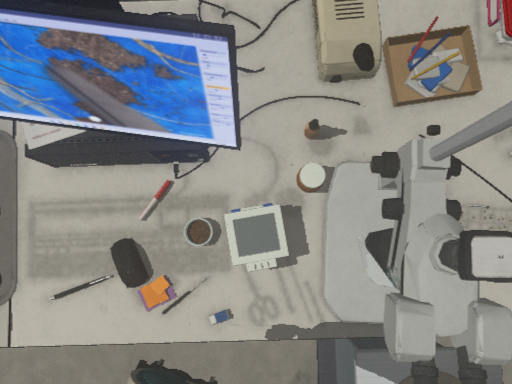

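View pics/scene0.png

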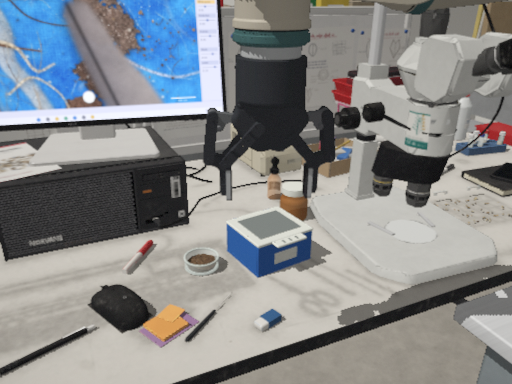

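The top view shows the lid at about (226–288, 205–268) with its lip at (261, 265). The dish is at (199, 232), the jar at (312, 178) and the dropper at (313, 130). Next I'll measure with depth.

```bash
cat > h.py <<'E'
import numpy as np
from scipy.spatial.transform import Rotation as R
def cloud(f):
    d=f["depth"];v,u=np.mgrid[:d.shape[0],:d.shape[1]]
    p=np.stack([(u-f["cx"])/f["fx"]*d,-(v-f["cy"])/f["fy"]*d,-d],-1)
    return p@R.from_quat(f["rotation"]).as_matrix().T+f["xyz"]
def onplane(f,uv,z):
    uv=np.atleast_2d(uv);r=np.c_[(uv[:,0]-f["cx"])/f["fx"],-(uv[:,1]-f["cy"])/f["fy"],-np.ones(len(uv))]@R.from_quat(f["rotation"]).as_matrix().T
    return f["xyz"]+r*((z-f["xyz"][2])/r[:,2])[:,None]
E
python3 - <<'E'
from h import *;import cv2
f=dict(np.load("pics/top0.npz"));P=cloud(f)
print("table z",np.median(P[290:320,100:200,2]))
roi=np.zeros(P.shape[:2],bool);roi[195:280,215:305]=1
m=(P[...,2]>.052)&(P[...,2]<.08)&roi
m=m.astype(np.uint8);print(m.sum(),np.median(P[m>0][:,2]))
w=((f["color"].min(-1)>170)&roi).astype(np.uint8)
for name,mm in(("depth",m),):
    # lid body: remove lip by opening
    body=cv2.morphologyEx(mm,cv2.MORPH_OPEN,np.ones((35,35),np.uint8))
    for q in(mm,body):
        ys,xs=np.nonzero(q);W=onplane(f,np.c_[xs,ys].astype(float),.066)[:,:2]
        r=cv2.minAreaRect((W*1000).astype(np.float32));print(r,np.round(cv2.boxPoints(r),1).tolist(), W.mean(0))
    lip=cv2.morphologyEx(mm&~cv2.dilate(body,np.ones((3,3),np.uint8)),cv2.MORPH_OPEN,np.ones((3,3),np.uint8));ys,xs=np.nonzero(lip);print("lip",len(xs),onplane(f,np.c_[xs,ys].astype(float),.065).mean(0),xs.min(),xs.max(),ys.min(),ys.max())
cv2.imwrite("pics/c.png",cv2.resize(np.hstack([f["color"][190:290,205:315,::-1],np.repeat(m[190:290,205:315,None]*255,3,2)]),None,fx=3,fy=3,interpolation=0))
for n,(a,b,c,d),z0 in(("dish",(212,252,178,222),.015),("jar",(155,200,290,335),.065),("drop",(110,150,295,335),.05)):
    q=P[a:b,c:d].reshape(-1,3);q=q[q[:,2]>z0];print(n,q.min(0),q.max(0),len(q))
E
```

```text
table z 5.60119014431093e-05
3364 0.06612494455973283
((406.26708984375, 368.2918395996094), (135.24884033203125, 121.70211791992188), 8.282926559448242) [[330.6000061035156, 418.79998779296875], [348.1000061035156, 298.29998779296875], [482.0, 317.79998779296875], [464.3999938964844, 438.29998779296875]] [0.40893716 0.36871789]
((0.0, 0.0), (0.0, 0.0), 0.0) [[0.0, 0.0], [0.0, 0.0], [0.0, 0.0], [0.0, 0.0]] [nan nan]
lip 3354 [0.40891666 0.36883214 0.065     ] 225 288 203 271
dish [0.39200335 0.34968563 0.0152457 ] [0.45381212 0.53088988 1.09041957] 166
jar [0.39200335 0.21876419 0.06558715] [0.56158899 0.34968563 1.09041957] 521
drop [0.39200335 0.22501627 0.05024457] [0.65880059 0.34968563 1.09041957] 169<stdin>:13: RuntimeWarning: Mean of empty slice.
  ret = um.true_divide(
```

View pics/c.png

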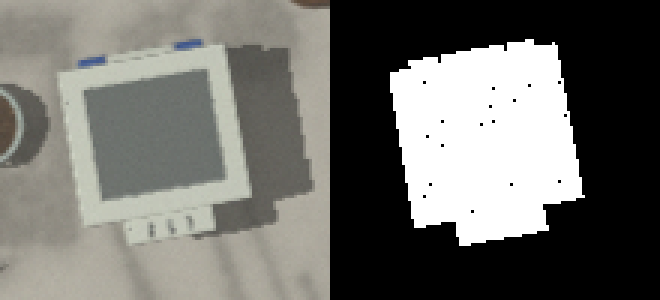

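Depth puts the lid top at z≈0.066 and the box yaw at about +8.3°. The lip's front middle is at about (0.3385, 0.3585). I'll go in front of the lip with the fingers closed and the tool tilted 50° below horizontal in the box's x–z plane.

```bash
cat >> h.py <<'E'
YAW=np.radians(8.28);X=np.array([np.cos(YAW),np.sin(YAW),0]);Y=np.array([-X[1],X[0],0]);Z=np.array([0,0,1.])
LIP=np.array([.3385,.3585,0])
O=LIP+.074*X            # box origin
def row(bx,by,z,th):    # TCP target in box frame (m), tool th deg below horizontal -> row
    from bench import manip
    s=manip.observe();p=np.array(s["eef_pos"]);C=R.from_quat(s["tcp_rot"]).as_matrix()
    t=np.radians(th);d=np.cos(t)*X-np.sin(t)*Z;T=np.c_[np.cross(Y,d),Y,d]
    g=O+bx*X+by*Y+z*Z
    return np.round(np.r_[R.from_matrix(C.T@T).as_rotvec(),C.T@(g-p)],4).tolist()
def where():
    from bench import manip
    s=manip.observe();p=np.array(s["eef_pos"])-O;C=R.from_quat(s["tcp_rot"]).as_matrix()
    print("t",s["time_s"],"box xyz",np.round([p@X,p@Y,p[2]],4),"zaxis",np.round([C[:,2]@X,C[:,2]@Y,C[2,2]],3),"F",np.round(s["ft_force"],2),"q",np.round(s["qpos"],2))
E
python3 -c "
from h import *
print(row(-.13,0,.10,50));where()"
```

```text
[-0.1714, -0.6845, -0.4667, -0.1489, -0.0994, 0.1307]
t 0.1 box xyz [-0.2149  0.1577  0.2305] zaxis [-0.001 -0.001 -1.   ] F [ 0.01 -0.83 -0.1 ] q [ 1.16  0.05  1.4  -0.    1.69 -0.07]
```

>>> inch_along(segments="-0.171,-0.684,-0.467,-0.149,-0.099,0.131,0;-0.171,-0.684,-0.467,-0.149,-0.099,0.131,0;-0.171,-0.684,-0.467,-0.149,-0.099,0.131,0;-0.171,-0.684,-0.467,-0.149,-0.099,0.131,0;-0.171,-0.684,-0.467,-0.149,-0.099,0.131,0;-0.171,-0.684,-0.467,-0.149,-0.099,0.131,0;-0.171,-0.684,-0.467,-0.149,-0.099,0.131,0;-0.171,-0.684,-0.467,-0.149,-0.099,0.131,0;-0.171,-0.684,-0.467,-0.149,-0.099,0.131,0;-0.171,-0.684,-0.467,-0.149,-0.099,0.131,0;-0.171,-0.684,-0.467,-0.149,-0.099,0.131,0;-0.171,-0.684,-0.467,-0.149,-0.099,0.131,0")

```text
time_s: 1.1
eef_pos: [0.284, 0.352, 0.1014]
tcp_rot: [-0.067, 0.937, 0.026, 0.341]
ft_force: [0.0, -1.1, 0.8]
gripper_width: 0.0
finger_force: 0.0
```

```bash
python3 -c "
from h import *
print(row(-.10,0,.041,50));where()"
```

```text
[0.0015, 0.0002, -0.0025, 0.0167, -0.0015, 0.0648]
t 1.1 box xyz [-0.1289  0.0014  0.1014] zaxis [ 0.643  0.001 -0.766] F [ 0.03 -1.08  0.84] q [ 1.15 -0.33  2.15 -0.69  1.02 -0.29]
```

>>> inch_along(segments="0,0,0,0.017,-0.0015,0.065,0;0,0,0,0.017,-0.0015,0.065,0;0,0,0,0.017,-0.0015,0.065,0;0,0,0,0.017,-0.0015,0.065,0")

```text
time_s: 1.43
eef_pos: [0.3123, 0.3532, 0.0389]
tcp_rot: [-0.067, 0.938, 0.024, 0.34]
ft_force: [-0.1, -0.6, -0.6]
gripper_width: -0.0001
finger_force: 0.0
```

```bash
python3 - <<'E'
from h import *
print(row(-.071,0,.038,50));where()
from bench import manip;import cv2
f=manip.grab_frame("scene");cv2.imwrite("pics/s1.png",cv2.resize(f["color"][150:330,130:370,::-1],None,fx=3,fy=3))
E
```

```text
[-0.0022, -0.0017, -0.0004, -0.0222, 0.0015, 0.0197]
t 1.4333 box xyz [-0.1007 -0.0015  0.0389] zaxis [ 0.641 -0.002 -0.767] F [-0.1  -0.61 -0.61] q [ 1.08 -0.16  2.15 -0.76  0.85 -0.2 ]
```

View pics/s1.png

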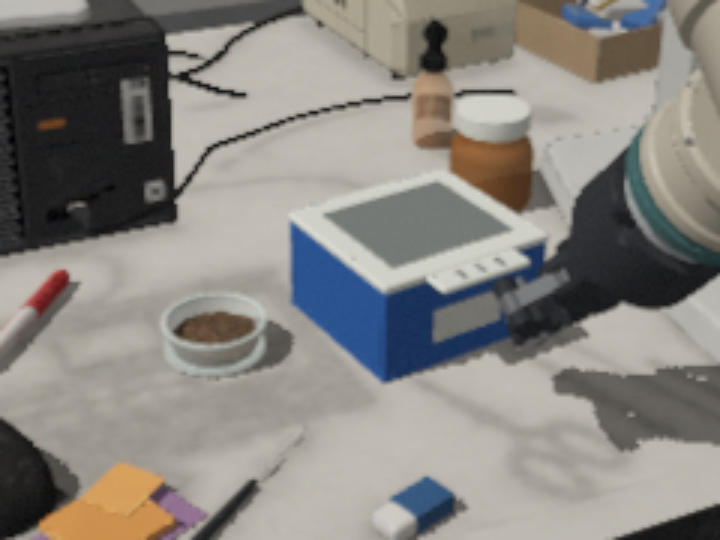

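The picture shows the closed fingertips just in front of the lip, at about (515, 320) in the crop, below lip level. This agrees with the computed pose, so I'll move under the lip.

>>> inch_along(segments="0,0,0,-0.011,0.001,0.010,0;0,0,0,-0.022,0.0015,0.020,0;0,0,0,-0.022,0.0015,0.020,0")

```text
time_s: 1.73
eef_pos: [0.3429, 0.3611, 0.0411]
tcp_rot: [-0.067, 0.937, 0.027, 0.342]
ft_force: [-0.5, 0.4, -0.1]
gripper_width: 0.0
finger_force: 0.2
```

```bash
python3 - <<'E'
from h import *
where();print(row(-.071,0,.058,50),row(-.069,0,.078,50))
E
```

```text
t 1.7333 box xyz [-0.0693  0.002   0.0411] zaxis [ 0.645  0.003 -0.764] F [-0.49  0.45 -0.08] q [ 1.02 -0.11  2.1  -0.75  0.8  -0.25]
[0.0029, 0.003, -0.003, -0.0096, -0.0019, -0.014] [0.0029, 0.003, -0.003, -0.024, -0.0018, -0.028]
```

>>> inch_along(segments="0,0,0,-0.008,-0.002,-0.009,0;0,0,0,-0.017,-0.002,-0.020,0;0,0,0,-0.024,-0.002,-0.025,0;0,0,0,-0.030,-0.002,-0.030,0;0,0,0,-0.036,-0.002,-0.034,0;0,0,0,-0.042,-0.002,-0.038,0;0,0,0,-0.049,-0.002,-0.041,0;0,0,0,-0.0565,-0.002,-0.044,0")

```text
time_s: 2.4
eef_pos: [0.3566, 0.3598, 0.1089]
tcp_rot: [-0.068, 0.937, 0.025, 0.341]
ft_force: [-1.2, 0.4, -0.6]
gripper_width: -0.0001
finger_force: 0.4
```

```bash
python3 - <<'E'
from h import *
where()
from bench import manip;import cv2
f=manip.grab_frame("scene");cv2.imwrite("pics/s2.png",cv2.resize(f["color"][130:310,130:370,::-1],None,fx=3,fy=3))
for b,z in((-.035,.136),(-.011,.154),(.017,.166),(.048,.170),(.068,.168)):print(row(b,0,z,50))
E
```

```text
t 2.4 box xyz [-0.0559 -0.0013  0.1089] zaxis [ 0.643  0.001 -0.766] F [-1.21  0.37 -0.6 ] q [ 0.98 -0.22  2.04 -0.65  0.92 -0.44]
[0.002, 0.0022, -0.0014, -0.0313, 0.0009, -0.0065]
[0.002, 0.0022, -0.0014, -0.0613, 0.0009, -0.0048]
[0.002, 0.0022, -0.0014, -0.0904, 0.0009, 0.0041]
[0.002, 0.0022, -0.0014, -0.1167, 0.0009, 0.021]
[0.002, 0.0022, -0.0014, -0.1307, 0.0009, 0.0354]
```

View pics/s2.png

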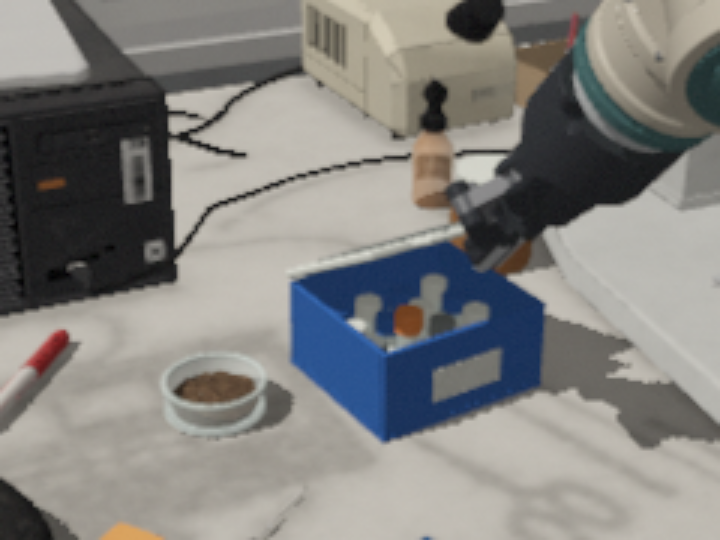

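The lid is lifted about 30°, resting on the fingertips, and the orange cap is visible at (408, 318) in the crop. The box hasn't moved, so I'll continue along the arc.

>>> inch_along(segments="0,0,0,-0.015,0,-0.004,0;0,0,0,-0.031,0.001,-0.0065,0;0,0,0,-0.046,0.001,-0.006,0;0,0,0,-0.061,0.001,-0.005,0;0,0,0,-0.076,0.001,-0.001,0;0,0,0,-0.090,0.001,0.004,0;0,0,0,-0.104,0.001,0.012,0;0,0,0,-0.117,0.001,0.021,0;0,0,0,-0.124,0.001,0.028,0;0,0,0,-0.131,0.001,0.035,0")

```text
time_s: 3.28
eef_pos: [0.4788, 0.3783, 0.1656]
tcp_rot: [-0.067, 0.937, 0.025, 0.341]
ft_force: [-0.2, -0.0, 0.1]
gripper_width: 0.0001
finger_force: 0.1
```

```bash
python3 - <<'E'
from h import *
where()
from bench import manip;import cv2
f=manip.grab_frame("scene");cv2.imwrite("pics/s3.png",cv2.resize(f["color"][100:310,130:370,::-1],None,fx=2.5,fy=2.5))
print(row(-.06,0,.2,50),row(-.06,0.013,.2,90))
E
```

```text
t 3.2833 box xyz [ 0.0677 -0.0007  0.1656] zaxis [ 0.643  0.    -0.766] F [-0.2  -0.01  0.09] q [ 0.78 -0.04  1.76 -0.51  0.9  -0.71]
[-0.0002, 0.0001, -0.0008, 0.0762, 0.0008, -0.1091] [0.0001, 0.6982, -0.0008, 0.0762, 0.0138, -0.1091]
```

View pics/s3.png

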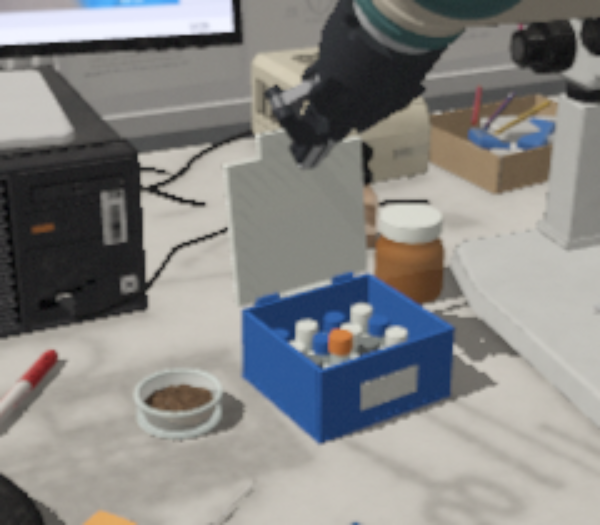

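The lid is past upright, with the fingertips against its lip at (300, 140). I'll hold briefly, retreat while turning the tool vertical, and then measure.

>>> inch_along(segments="0,0,0,0,0,0,0;0,0,0,0,0,0,0;0,0,0,0,0,0,0;0,0,0,0,0,0,0;0,0,0,0.038,0,-0.055,0;0,0,0,0.076,0.001,-0.109,0;0,0,0,0.076,0.001,-0.109,0;0,0,0,0.076,0.001,-0.109,0;0,0,0,0.076,0.001,-0.109,0;0,0,0,0.076,0.001,-0.109,0;0,0,0,0.076,0.001,-0.109,0;0,0,0,0.076,0.001,-0.109,0;0,0,0,0.076,0.001,-0.109,0")

```text
time_s: 4.42
eef_pos: [0.3516, 0.3605, 0.1998]
tcp_rot: [-0.067, 0.937, 0.024, 0.341]
ft_force: [-0.2, 0.1, -0.4]
gripper_width: -0.0
finger_force: 0.0
```

```bash
python3 - <<'E'
from h import *
where()
from bench import manip;import cv2
for n in("scene","top"):
    f=manip.grab_frame(n);np.savez(f"pics/{n}4.npz",**f);c=f["color"].astype(int)
    m=((c[...,0]>150)&(c[...,0]-c[...,2]>90)&(c[...,1]<150)).astype(np.uint8)
    k,l,st,ce=cv2.connectedComponentsWithStats(m);P=cloud(f)
    for i in range(1,k):
        if st[i,4]>8: print(n,st[i],ce[i],onplane(f,ce[i],.056),np.median(P[l==i],0))
    cv2.imwrite(f"pics/{n}4.png",f["color"][:,:,::-1])
cv2.imwrite("pics/t4.png",cv2.resize(f["color"][90:310,160:360,::-1],None,fx=2.7,fy=2.7))
E
```

```text
t 4.4167 box xyz [-6.080e-02  1.000e-04  1.998e-01] zaxis [ 0.642 -0.001 -0.766] F [-0.19  0.12 -0.41] q [ 0.99 -0.34  1.95 -0.57  1.1  -0.57]
scene [317   0   4   6  23] [318.56521739   2.39130435] [[12.86083907 -7.55860827  0.056     ]] [ 1.74606128 -0.54964694  0.406109  ]
scene [489 123  23  15 197] [501.34010152 128.54822335] [[ 0.71223442 -0.6279356   0.056     ]] [ 1.73707957 -2.02914284 -0.37266769]
scene [477 124  10   5  31] [481.67741935 126.        ] [[ 0.75976082 -0.59312121  0.056     ]] [ 1.83186483 -1.94881896 -0.37392186]
scene [282 199   8   3  16] [286.    199.875] [[0.51021574 0.27991802 0.056     ]] [0.52360094 0.27167113 0.04854336]
scene [262 232   9  10  57] [264.92982456 235.59649123] [[0.38981323 0.38876504 0.056     ]] [0.39632277 0.38606536 0.05337092]
scene [140 240  11  11  18] [144.5        245.44444444] [[0.44410408 0.59570965 0.056     ]] [0.51898292 0.58274636 0.01207352]
scene [152 317  36  24 375] [
[... 538 characters left out ...]
90909] [[ 0.84700412 -0.20482589  0.056     ]] [ 0.79824258 -0.14458141  0.16726815]
top [430  52  29  17  38] [445.55263158  59.21052632] [[ 0.78721669 -0.06038948  0.056     ]] [ 0.78661069 -0.06092363  0.05972534]
top [421  69   8   5   9] [424.55555556  70.77777778] [[ 0.76239457 -0.01247062  0.056     ]] [ 0.76269475 -0.01297428  0.0572829 ]
top [155 181  13  17  25] [161.36 188.96] [[0.51716376 0.57297253 0.056     ]] [0.52253877 0.5827081  0.01297764]
top [248 237   7   8  44] [251.  240.5] [[0.40002138 0.38130848 0.056     ]] [0.40002565 0.38132691 0.05494153]
top [140 275  30  33 523] [155.03824092 291.69216061] [[0.29749061 0.58847608 0.056     ]] [0.29283647 0.59921368 0.00758017]
```

View pics/t4.png

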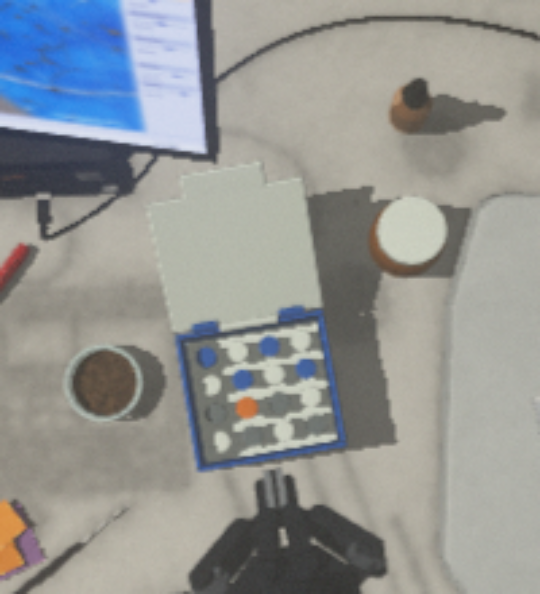

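The lid is leaning back open. The orange cap sits at (246, 408) in the crop, which is about (0.400, 0.381) in the world and within 2 mm of the predicted spot, so the box hasn't moved.

```bash
python3 -c "
from h import *
print(row(-.0105,.0135,.10,90))"
```

```text
[-0.0002, 0.6977, -0.0009, 0.0255, 0.0133, 0.109]
```

>>> inch_along(segments="0,0.125,0,0,0,0,0;0,0.25,0,0,0,0.02,0;0,0.375,0,0.010,0.005,0.04,0;0,0.5,0,0.020,0.010,0.06,0;0,0.625,0,0.0255,0.0133,0.08,0;0,0.698,0,0.0255,0.0133,0.1,0;0,0.698,0,0.0255,0.0133,0.109,0;0,0.698,0,0.0255,0.0133,0.109,0;0,0.698,0,0.0255,0.0133,0.109,0")

```text
time_s: 5.27
eef_pos: [0.3988, 0.3811, 0.1002]
tcp_rot: [-0.072, 0.997, 0.0, 0.0]
ft_force: [0.1, -0.6, -0.3]
gripper_width: 0.0002
finger_force: 0.0
```

```bash
python3 -c "
from h import *
where();print(row(-.0105,.0135,.06,90))"
```

```text
t 5.2667 box xyz [-0.0111  0.0137  0.1002] zaxis [ 0.001  0.    -1.   ] F [ 0.08 -0.62 -0.32] q [ 0.7   0.21  1.5  -0.    1.44 -1.02]
[0.0002, 0.0006, -0.0004, -0.0006, -0.0002, 0.0402]
```

>>> inch_along(segments="0,0,0,0,0,0.015,0;0,0,0,0,0,0.030,0;0,0,0,0,0,0.038,0;0,0,0,0,0,0.041,0;0,0,0,0,0,0.043,0;0,0,0,0,0,0.045,0;0,0,0,0,0,0.047,0;0,0,0,0,0,0.049,0;0,0,0,0,0,0.049,0;0,0,0,0,0,0.049,0")

```text
time_s: 6.1
eef_pos: [0.3992, 0.3819, 0.0522]
tcp_rot: [-0.072, 0.997, 0.001, 0.001]
ft_force: [0.1, 1.4, 2.3]
gripper_width: -0.0
finger_force: 1.2
```

```bash
python3 -c "
from h import *
where()"
```

```text
t 6.1 box xyz [-0.0106  0.0144  0.0522] zaxis [ 0.001  0.002 -1.   ] F [0.1  1.36 2.33] q [ 0.7   0.26  1.54  0.    1.34 -1.02]
```

Contact is at about 2–3 N, as expected. I'll continue in 1 mm steps to the stop.

>>> inch_along(segments="0,0,0,0,0,0.001,0;0,0,0,0,0,0.002,0;0,0,0,0,0,0.003,0;0,0,0,0,0,0.004,0;0,0,0,0,0,0.004,0;0,0,0,0,0,0.004,0")

```text
time_s: 6.6
eef_pos: [0.399, 0.3814, 0.0476]
tcp_rot: [-0.072, 0.997, 0.0, 0.0]
ft_force: [0.2, 1.7, 1.6]
gripper_width: -0.0003
finger_force: 1.1
```

>>> inch_along(segments="0,0,0,0,0,0.0005,0;0,0,0,0,0,0.001,0;0,0,0,0,0,0.001,0;0,0,0,0,0,0.001,0")

```text
time_s: 6.93
eef_pos: [0.399, 0.3814, 0.047]
tcp_rot: [-0.072, 0.997, 0.0, 0.0]
ft_force: [-0.1, -0.0, 5.7]
gripper_width: -0.0002
finger_force: 2.7
```

>>> inch_along(segments="0,0,0,0,0,0.0005,0;0,0,0,0,0,0.0005,0;0,0,0,0,0,0.0005,0")

```text
time_s: 7.18
eef_pos: [0.3991, 0.3814, 0.047]
tcp_rot: [-0.072, 0.997, 0.0, 0.0]
ft_force: [-1.8, -1.2, 8.6]
gripper_width: -0.0001
finger_force: 4.2
```

>>> inch_along(segments="0,0,0,0,0,0.0005,0;0,0,0,0,0,0.0005,0;0,0,0,0,0,0.0005,0")

```text
time_s: 7.43
eef_pos: [0.3991, 0.3815, 0.047]
tcp_rot: [-0.072, 0.997, 0.0, 0.0]
ft_force: [-2.9, -2.3, 12.1]
gripper_width: 0.0001
finger_force: 5.8
```

The tip stays at z = 0.047 while the force climbs to 12 N, so the vial is on its stop. I'll retreat straight up, away from the box, and verify.

>>> inch_along(segments="0,0,0,0,0,-0.003,0;0,0,0,0,0,-0.02,0;0,0,0,0,0,-0.05,0;0,0,0,0,0,-0.09,0;0,0,0,0,0,-0.13,0;0,0,0,0.04,0,-0.15,0;0,0,0,0.08,0,-0.15,0;0,0,0,0.11,0,-0.15,0;0,0,0,0.11,0,-0.15,0;0,0,0,0.11,0,-0.15,0")

```text
time_s: 8.27
eef_pos: [0.289, 0.3651, 0.1953]
tcp_rot: [-0.073, 0.997, 0.0, 0.0]
ft_force: [0.0, 1.1, 0.9]
gripper_width: -0.0004
finger_force: 0.0
```

```bash
python3 - <<'E'
from h import *
where()
from bench import manip;import cv2
o=dict(np.load("pics/top4.npz"));f=manip.grab_frame("top");P=cloud(f);c=f["color"].astype(int)
m=(c[...,0]>150)&(c[...,0]-c[...,2]>90)&(c[...,1]<150);m[:225]=0;m[255:]=0;m[:,:235]=0;m[:,265:]=0
print("cap",m.sum(),np.median(P[m],0))
# lid angle
Q=(P-O).reshape(-1,3);b=np.c_[Q@X,Q@Y,Q[:,2]];k=(abs(b[:,1])<.05)&(b[:,0]>.07)&(b[:,0]<.15)&(b[:,2]>.04);s=np.polyfit(b[k,0],b[k,2],1)[0];print("lid",np.pi-np.arctan(s),k.sum())
d=np.abs(c-o["color"].astype(int)).max(-1)>60;
for n,(y0,y1,x0,x1) in dict(dish=(212,252,178,222),jar=(155,200,292,335),drop=(110,150,295,335)).items():print(n,d[y0:y1,x0:x1].sum())
g=manip.grab_frame("scene")
cv2.imwrite("pics/s5.png",np.hstack([cv2.resize(q,(390,330)) for q in(f["color"][110:280,170:350,::-1],g["color"][100:310,130:370,::-1])]))
E
```

```text
t 8.2667 box xyz [-0.122   0.0136  0.1953] zaxis [ 0.  0. -1.] F [0.03 1.09 0.85] q [ 0.82 -0.1   1.63  0.    1.62 -0.9 ]
cap 43 [0.39918498 0.38156332 0.0467255 ]
lid 2.5987920849338106 1938
dish 0
jar 0
drop 0
```

View pics/s5.png

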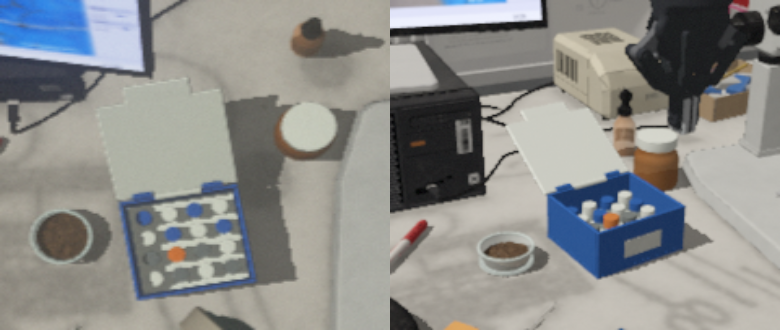

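The lid reads 2.60 rad, which is fully open. The cap top is at 0.0467 m, which is home, and the dish, jar and dropper haven't moved. The gripper is clear.

```bash
python3 -c "
from bench import manip
print(manip.sign_off())"
```

```text
the job is handed in; nothing more can be done
None
```

The job is handed in: the lid is fully open at 2.60 rad and staying there by itself, the orange-capped vial is pressed home at 47 mm, and the box, dish, jar and dropper were not disturbed.

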